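Mesh the splined hub onto the spindle and lock it with the sliding gate

ROBOT

A 6-joint arm with a two-finger parallel gripper is mounted at the origin on a cart in front of the work surface, level with it; the furniture and walls round the work are solid. World frame = base frame: x ahead of the robot, y to its left, z up, the work surface at z = 0. Lengths are in m, angles in rad, forces in N, time in s.
With the tool pointing down it reaches from about 0.35 to 0.975 m from the base axis. Payload 4.9 kg.
Tool frame: the origin (TCP) lies at the very end of the fingers, on their centre line; the grasp point (between the pads) lies 19 mm behind it; z points along the fingers, y is the line along which they close (so a half turn about z gives the same grasp; the last joint's range is limited). The gripper opens to 85 mm and grips with 20 to 120 N. Pads are 22 mm wide; open, the fingers measure 114 mm over their backs; the gripper's body (76 mm by 85 mm) begins 54 mm behind the grasp point. The pads swing forward as they close: fully open they stand 13 mm farther back than shut.
Start: joints at [1.068, 0.053, 1.613, -0, 1.476, -0.119], TCP at [0.234, 0.58, 0.231] pointing down, gripper open.
Joint ranges: [-3.01, 3.01], [-1.01, 2.22], [0.06, 2.58], [-1.02, 4.17], [0.09, 2.62], [-3.14, 3.14]. Speed limits (rad/s): [2.57, 2.57, 3.14, 3.14, 3.14, 3.14].

INTERFACE

Orientations are given as a rotation vector (axis times angle).
In Python, from station import get_obs, get_image, finish_job gives the robot as it stands. The module is installed in compiled form; this text tells all that it offers.
- The arm moves only by the tool carry_out, never from a script. Its argument "rows" is a list of rows, each a list of 7 numbers: the turn, a rotation vector about the tool's x, y, z as a fraction of full scale, then the shift along the tool's x, y, z as a fraction of full scale, then the closure, from -1 (fully open) to 1 (shut). A call has 1 to 5 rows; each row is the pose to reach, as a shift and turn from the pose commanded when the call began, along the tool's axes at that moment, turning the shorter way round; what a row does not reach only later rows make up. Full scale, the value 1, is 300 mm for a shift and pi rad for a turn. A row lasts 1/10 s, in which the tool goes at most 50 mm and 8.59 degrees, less where a joint would pass 70% of its speed; a pose out of reach is approached as far as the arm can. A call with a number of a shift or a turn outside -1 to 1 is refused whole. A call with a gripper value outside its range is refused whole. The fingers move at their own pace and stop on an object; "force" is the grip in N (left out, the last holds). Time passes only in rows, so rows that repeat a pose let the fingers close. It gives the time, the measured TCP pose, the force, the opening and the grip force at its end, in the units of the state.
- get_obs(): the state, without advancing time (a new reading comes with each control period).
- get_image(name): name is "scene" or "side" or "wrist"; returns a dict with "img" (480x640x3 uint8, blue, green, red), "mtx" (3x3 intrinsics, pixels), "R" (3x3) and "t" (3): a world point X has camera coordinates R X + t. Camera axes: x right, y down, z forward; pixel columns grow to the right and rows downward; lengths in m; the calibration is good to about 2 mm. The wrist camera is an equidistant fisheye: a pixel r from the principal point sees the ray r / f radians off the axis. A picture is of the moment at which its call begins. There is no depth.
- finish_job(): hands the job in; it is judged then, once.
The state is a dict: "t": time; "q": joint angles; "dq": joint speeds; "effort": joint torques, N m; "tool_pos": TCP position; "tool_rot": TCP orientation; "contact_force": force on the tool from outside, world axes, zero at the start; "wrist_torque": the same for the moment, N m; "opening": finger opening in m; "grip_force": force on a finger pad.
Only numpy, scipy, OpenCV 4.12 (cv2) and the standard library are available. Lean on these libraries where they do the work, as an engineer would, in place of code of your own. Each camera call takes 0.05 s, during which the arm holds its last target. There are 200 camera calls.

TASK

Fit the steel hub on the upright splined spindle of the turning unit: rock it round until the teeth mesh and it goes fully home. Let go of it, then push the forked gate shut over its flange until the spring catch clicks in behind the lug. Leave the stone bird where it lies.

Things in the scene. Friction and masses are not known exactly. Their poses are not given: they have to be found in the camera images.
- hub: Loose steel hub, 0.35 kg, 60 mm high, flange down on the table. Foot flange 76 mm across, 8 mm thick; above it a hexagonal barrel 50 mm across flats, 58 mm across corners, to grip across two opposite flats. Origin: centre of the underside; z up along the bore; x points through the middle of a flat. Bore with six teeth 5 mm wide, one behind the middle of each flat, reaching in to 26 mm diameter.
- seat (a point): Point on top of the turning unit's fixed housing, 30 mm above the table, on the spindle axis: the hub's underside rests here when home. z up; y towards the side on which the gate stands open; x level, across. The housing reaches from x -66 to +85 and y -60 to +170 mm of this point. Spindle teeth end 30 mm above it, the nose 48 mm above it.
- spindle_nose (a point): Centre of the top of the upright steel spindle, 78 mm above the table; axes as the seat's. Plain nose 22 mm thick (12 at the top), below it six teeth 5 mm wide with ridged tops, 36 mm across. The spindle does not turn; its teeth stand at an angle that differs each time, not told. They repeat every 60 degrees; within about 6 degrees of right the hub meshes, else it rests on the teeth 30 mm short of home.
- gate (a joint): Travel of the forked gate in m: 0 shut, about 0.06 open (towards the seat's +y), hard stop at -0.004. It slides with about 4 N friction, stays where left, and needs 10 to 14 N near the end, where it pushes the catch aside. The steel plate lies 41 to 46 mm above the table, just over the flange of a hub that is home; its slot 62 mm wide passes the barrel.
- gate_tab (a point): Middle of the top edge of the gate's upright tab, 83 mm above the table. The tab is 40 mm wide (seat's x), 10 mm thick (seat's y) and stands free from 46 to 83 mm above the table. Axes as the seat's; push it towards -y to shut the gate; when shut it lies 61 mm from the spindle axis. Guide strips up to 51 mm high stand beside its path, 38 mm and more from its middle line.
- catch (a joint): Angle of the sprung hooked catch arm in rad: 0 at rest; the lug on the gate's side pushes it outward to about 0.07 as it passes, then it springs back to 0 behind the lug (gate at about 0 or below) and the gate cannot be drawn back.
- catch_nose (a point): Top of the catch's hook, 50 mm above the table, beside the gate on the seat's +x side.
- alabaster_bird: Finished stone carving of a bird, 52 x 144 x 61 mm, lying loose on the far half of the table. Origin: centre of its underside. Not to be disturbed.
Mind the look-alikes: they are no part of the job. Leave any red or yellow look-alike of the hub alone.

How it is judged:
On the way, in this order (a step that is already met when the one before it is completed fails the run):
1. the hub is meshed and fully home on the seat while the gate is still open (z of hub in the frame of seat below 0.003 m and horizontal distance between hub and seat below 0.005 m and angle between hub's own z axis and vertical below 0.06 rad and value of joint gate above 0.03 m), for 0.2 s.
2. the gate is shut and the catch has sprung in behind it (value of joint gate below 0.002 m and value of joint catch below 0.02 rad), for 0.2 s.
At the end, for the whole second after the job is handed in: The hub stands at rest on the seat around the spindle (underside less than 3 mm above it, within 5 mm of the axis, tilted less than 0.06 rad); the gate is shut (joint below 0.002) and the catch has sprung back (below 0.02 rad) behind its lug (all of step 2 and z of hub in the frame of seat below 0.003 m and horizontal distance between hub and seat below 0.005 m and angle between hub's own z axis and vertical below 0.06 rad and linear speed of hub below 0.02 m/s); the robot touches nothing.
It fails at once if the stone bird is moved more than 20 mm (distance of alabaster_bird from where it was at the start of the episode above 0.02 m).
It also fails if it takes over 58 s, if anything falls off the work surface, if the arm or the gripper's body presses on something with over 40 N, if the wrist force passes 120 N, or if a joint passes its speed limit or range.

## Working session

There is one attempt and no reset: what is moved stays moved. The work goes in short steps, Python scripts to look and compute and a tool call to move; the robot and the scene stay as the last step left them, time stands still between calls to the robot, and variables do not carry over. Pictures are saved under pics/ and viewed, at most 10 in all, crops included, and the job is handed in when it is done.

Besides the shell and the picture viewer there is one more tool, called after "Request:" as name([rows], argument=value, ...), one row to a line, values as JSON. carry_out: Moves the arm, as the interface text tells. Shift numbers are shares of 300 mm and turn numbers shares of pi rad, none past 1 either way. Its arguments: {"type":"object","properties":{"rows":{"type":"array"},"force":{"type":"number"}},"required":["rows"]}

```bash
mkdir -p pics
cat > h.py <<'E'
import numpy as np, cv2
from scipy.spatial.transform import Rotation as Ro
from station import get_obs,get_image,finish_job
def snap(n,f):
    d=get_image(n); cv2.imwrite(f'pics/{f}.png',d['img']); np.savez(f'pics/{f}.npz',**d); return d
def ray(d,u,v,fish=False):
    K=d['mtx']; x=(u-K[0,2])/K[0,0]; y=(v-K[1,2])/K[1,1]
    if fish:
        r=np.hypot(x,y); c=np.array([x/r*np.sin(r),y/r*np.sin(r),np.cos(r)]) if r>0 else np.array([0,0,1.])
    else: c=np.array([x,y,1.])
    return -d['R'].T@d['t'], d['R'].T@c
def onz(d,u,v,z,fish=False):
    o,r=ray(d,u,v,fish); return o+r*(z-o[2])/r[2]
def proj(d,X,fish=False):
    c=d['R']@np.array(X)+d['t'];K=d['mtx']
    if fish:
        h=np.hypot(c[0],c[1]);a=np.arctan2(h,c[2]);p=c[:2]/h*a
    else: p=c[:2]/c[2]
    return K[0,0]*p[0]+K[0,2],K[1,1]*p[1]+K[1,2]
def L(f): return dict(np.load(f'pics/{f}.npz'))
E
python3 - <<'E'
from h import *
for n in('scene','side','wrist'):
    d=snap(n,n+'0'); print(n,d['mtx'][0],(-d['R'].T@d['t']).round(3),d['R'][2].round(2))
o=get_obs();print(o)
E
```

```text
scene [562.85427147   0.         315.23600111] [ 0.075 -0.432  0.607] [ 0.48  0.68 -0.55]
side [560.56054421   0.         319.59824795] [ 0.091 -0.768  0.642] [ 0.38  0.8  -0.46]
wrist [371.64829954   0.         316.17002952] [0.164 0.607 0.372] [ 0.27 -0.11 -0.96]
{'t': 0.15, 'q': array([ 1.06804490e+00,  5.32551077e-02,  1.61399486e+00, -2.74315143e-05,
        1.47597967e+00, -1.18994318e-01]), 'dq': array([-1.30731523e-03, -5.32853649e-04, -4.13190754e-03, -7.27190051e-06,
       -3.22894871e-03, -1.00704528e-03]), 'effort': array([ 1.02972772e-03, -3.94246423e+01, -3.70720661e+01,  2.33843315e-05,
        4.67709280e-03, -3.39442454e-05]), 'tool_pos': array([0.23377062, 0.57910761, 0.23030477]), 'tool_rot': array([-5.99017358e-01, -3.08347108e+00,  2.46086306e-03]), 'contact_force': array([-0.28703712, -0.18406532,  0.23027887]), 'wrist_torque': array([-0.01915008, -0.03973147, -0.00561932]), 'grip_force': 0.0, 'opening': 0.08543729538742285}
```

View pics/scene0.png

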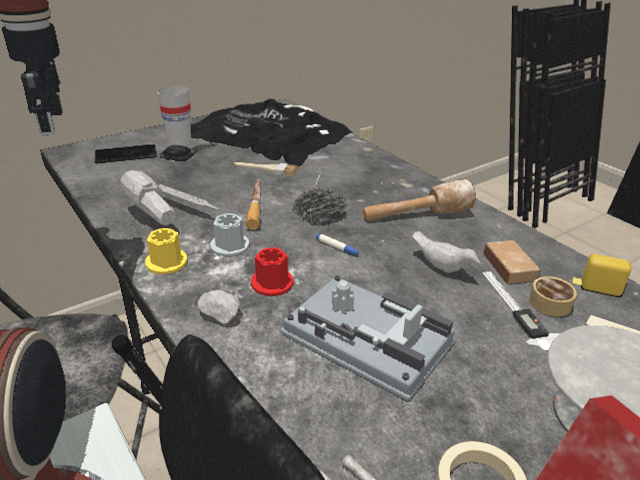

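View pics/side0.png

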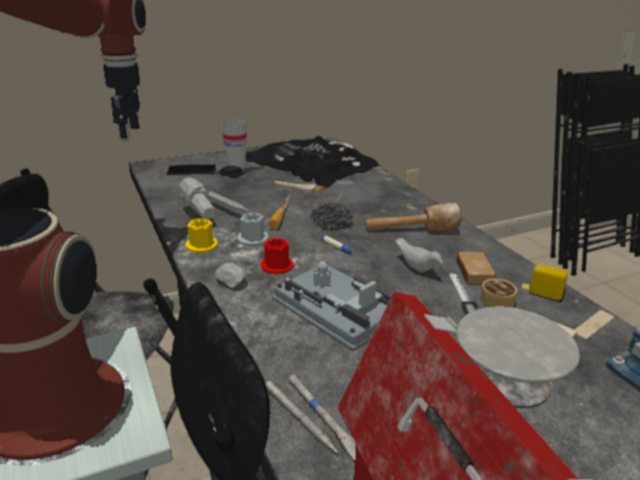

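Look-alikes: yellow hub (165,250), red hub (271,270), and steel-grey hub (229,234). I choose the steel-grey one. The spindle is at (343,295) and the gate tab at (412,322). Next is a close crop to check.

Run:
```python
from h import *
d=L('scene0');im=d['img']
a=cv2.resize(im[200:264,190:270],(400,320),interpolation=cv2.INTER_CUBIC)
b=cv2.resize(im[265:401,275:461],(744,544),interpolation=cv2.INTER_CUBIC)
c=np.zeros((600,800,3),np.uint8); c[:544,:744]=b; c[:0]=0
c[:200,550:800]=cv2.resize(a,(250,200)); cv2.imwrite('pics/crop0.png',c)
for u,v,z in((229,219,.06),(343,283,.078),(412,309,.083),(445,255,0),(271,255,.06),(165,235,.06)):
    print(onz(d,u,v,z).round(4))
```

```text
[0.4684 0.4049 0.06  ]
[0.5131 0.1089 0.078 ]
[ 0.5548 -0.0008  0.083 ]
[0.7941 0.1509 0.    ]
[0.4727 0.2586 0.06  ]
[0.3466 0.4177 0.06  ]
```

View pics/crop0.png

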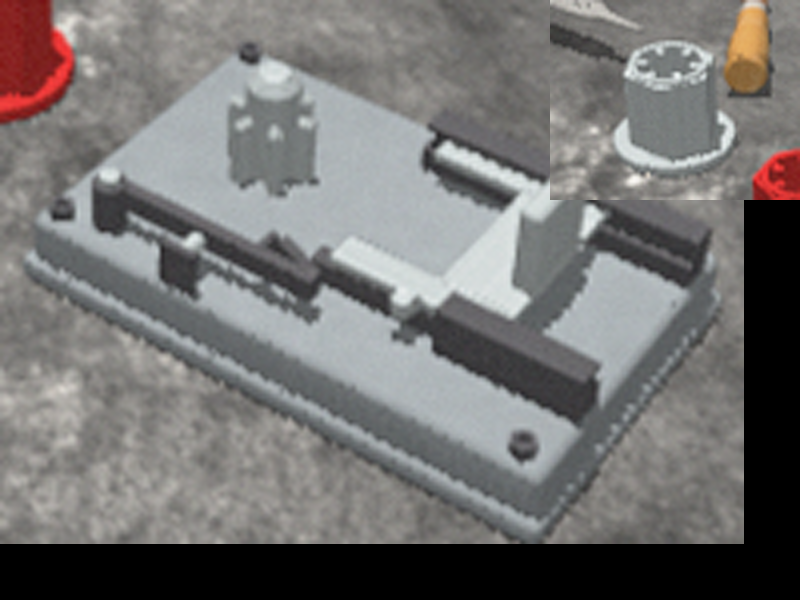

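The top-right inset confirms it: the steel-grey toothed hub, with a hexagonal barrel and its flange on the table. The spindle is clear, and the gate stands open with its catch on the near side. I'll move over the hub first, and then over the spindle for wrist views.

```bash
cat >> h.py <<'E'
def row(pos,dyaw=0,o=None):
    "shift/turn shares for world target pos, world turn dyaw (deg) about z; commanded pose taken = measured"
    o=o or get_obs(); R=Ro.from_rotvec(o['tool_rot']).as_matrix()
    s=R.T@(np.array(pos)-o['tool_pos'])/.3
    t=R.T@np.array([0,0,np.radians(dyaw)])/np.pi
    return t.round(4),s.round(4)
E
python3 - <<'E'
from h import *
o=get_obs();print(Ro.from_rotvec(o['tool_rot']).as_matrix().round(3));print(row((.46,.40,.23)),row((.51,.11,.23)))
E
```

```text
[[-0.927  0.374 -0.001]
 [ 0.374  0.927 -0.001]
 [ 0.    -0.002 -1.   ]]
(array([0., 0., 0.]), array([-0.9228, -0.2713,  0.0013])) (array([0., 0., 0.]), array([-1.4392, -1.1052,  0.0026]))
```

Request:
carry_out([
  [0,0,0,-0.92,-0.27,0,-1],
  [0,0,0,-0.92,-0.27,0,-1],
  [0,0,0,-0.92,-0.27,0,-1],
  [0,0,0,-0.92,-0.27,0,-1],
  [0,0,0,-0.92,-0.27,0,-1],
])

```text
t: 0.65
tool_pos: [0.4312, 0.4229, 0.231]
tool_rot: [-0.599, -3.084, 0.0]
contact_force: [0.4, 0.8, -0.2]
opening: 0.0859
grip_force: 0.0
```

Request:
carry_out([
  [0,0,0,0,0,0,-1],
  [0,0,0,0,0,0,-1],
  [0,0,0,0,0,0,-1],
])

```text
t: 0.95
tool_pos: [0.4293, 0.4249, 0.231]
tool_rot: [-0.598, -3.083, 0.0]
contact_force: [-0.4, 1.0, 0.2]
opening: 0.0854
grip_force: 0.0
```

Run:
```python
from h import *
d=snap('wrist','w1');print(get_obs()['tool_pos'],get_obs()['t'],row((.46,.40,.23)),row((.51,.11,.23)))
print(proj(d,(.468,.405,.06),True))
```

```text
[0.4289985  0.42520459 0.23106482] 1.0 (array([0., 0., 0.]), array([-0.1272, -0.0394,  0.0035])) (array([0., 0., 0.]), array([-0.6423, -0.8742,  0.0034]))
(np.float64(312.237611069971), np.float64(258.4255442738267))
```

View pics/w1.png

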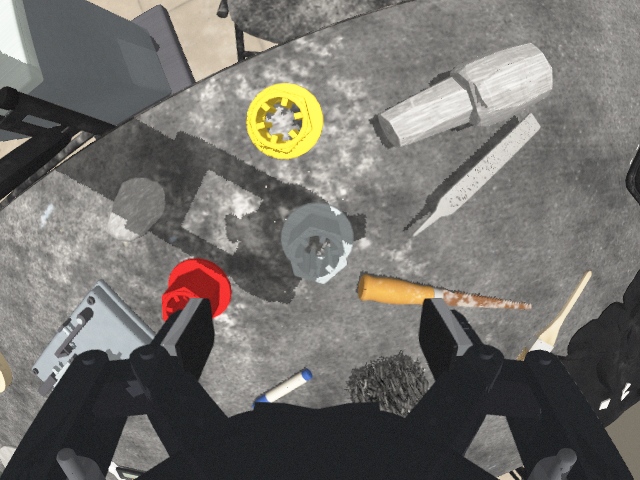

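The wrist view shows the steel hub at (316,243), yellow at (285,120) and red at (197,290). Next, over the spindle.

Request:
carry_out([
  [0,0,0,-0.51,-0.86,0,-1],
  [0,0,0,-0.51,-0.86,0,-1],
  [0,0,0,-0.51,-0.86,0,-1],
  [0,0,0,-0.51,-0.86,0,-1],
  [0,0,0,-0.51,-0.86,0,-1],
])

```text
t: 1.5
tool_pos: [0.4671, 0.1769, 0.2314]
tool_rot: [0.594, 3.084, 0.0]
contact_force: [1.1, 0.8, -0.0]
opening: 0.0857
grip_force: 0.0
```

Request:
carry_out([
  [0,0,0,-0.08,-0.14,0,-1],
  [0,0,0,-0.08,-0.14,0,-1],
  [0,0,0,-0.08,-0.14,0,-1],
])

```text
t: 1.8
tool_pos: [0.4741, 0.1296, 0.2314]
tool_rot: [0.6, 3.084, 0.001]
contact_force: [0.1, -0.2, 0.2]
opening: 0.0854
grip_force: 0.0
```

```bash
cat >> h.py <<'E'
def top(d,cx,cy,z,half,n):
    "metric top view of the plane z from a wrist picture; up = +x world, left = +y"
    g=np.linspace(half,-half,n); K=d['mtx']
    X=np.stack([cx+np.repeat(g[:,None],n,1),cy+np.repeat(g[None],n,0),np.full((n,n),z)],-1)
    c=X@d['R'].T+d['t']; h=np.hypot(c[...,0],c[...,1]); a=np.arctan2(h,c[...,2])/h
    return cv2.remap(d['img'],(K[0,0]*c[...,0]*a+K[0,2]).astype('f4'),(K[1,1]*c[...,1]*a+K[1,2]).astype('f4'),cv2.INTER_CUBIC)
E
python3 - <<'E'
from h import *
d=snap('wrist','w2');o=get_obs();print(o['tool_pos'],o['t'])
A=top(L('w1'),.465,.405,.06,.05,400); B=top(d,.512,.11,.06,.05,400)
A2=top(L('w1'),.465,.405,.008,.05,200); B2=top(d,.53,.06,.083,.12,200); 
c=np.zeros((600,800,3),np.uint8); c[:400,:400]=A;c[:400,400:]=B;c[400:,:200]=A2;c[400:,400:600]=B2
c=cv2.convertScaleAbs(c,alpha=1.3); cv2.imwrite('pics/tops.png',c)
E
```

```text
[0.47402527 0.13036613 0.23140361] 1.85
```

View pics/tops.png

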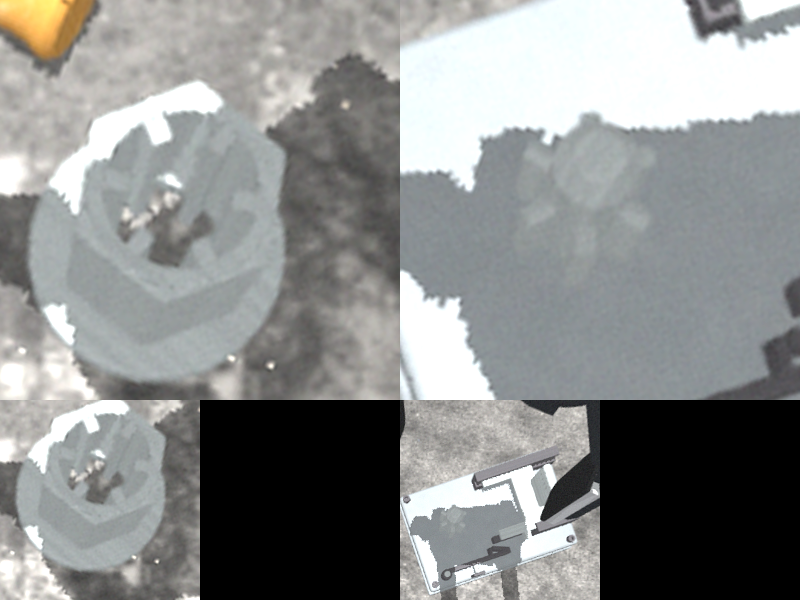

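The top view gives the hub at about (0.467, 0.409) with its flat normals at about 21° (mod 60). Now a contrast-stretched close-up of the spindle teeth.

Run:
```python
from h import *
d=L('w2')
B=cv2.cvtColor(top(d,.512,.106,.06,.025,500),cv2.COLOR_BGR2GRAY)
B=np.clip((B.astype(float)-85)*255/70,0,255).astype(np.uint8)
G=top(d,.545,.01,.083,.06,300)
H=top(d,.53,.06,.03,.14,300)
c=np.zeros((600,800,3),np.uint8); c[:500,:500]=B[...,None]; c[:300,500:]=G; c[300:,500:]=H
cv2.imwrite('pics/sp.png',c); print(np.percentile(B,[5,50,95]))
```

```text
[ 87. 105. 255.]
```

View pics/sp.png

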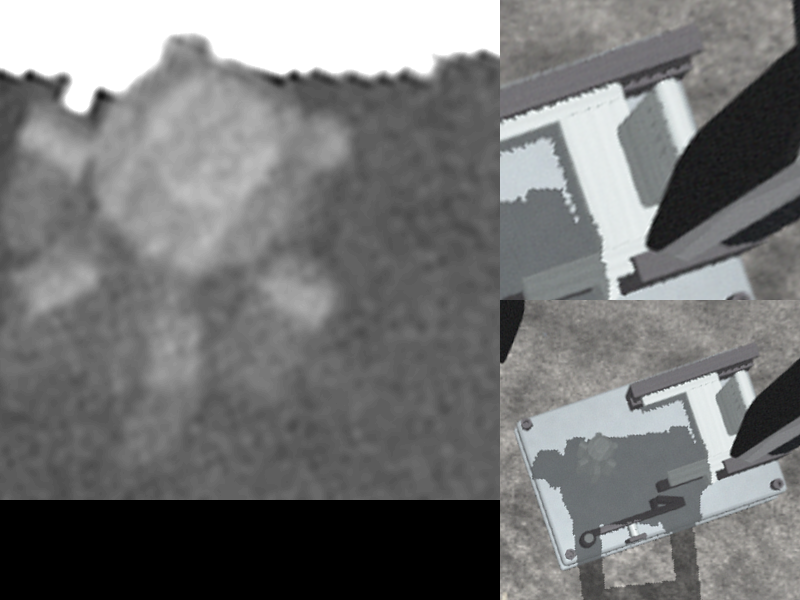

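Spindle tooth tips in the 10 px/mm view: (188,40), (345,140), (325,315), (172,390), (30,300), (30,125). That gives an axis at about (0.515, 0.113) and teeth at about -2.8° (mod 60), so the hub flats must end up at 27.2° (mod 60). Next, go above the hub and turn +13.4° so the fingers close on the flats.

Request:
carry_out([
  [0,0,-0.074,0.37,0.852,0,-1],
  [0,0,-0.074,0.37,0.852,0,-1],
  [0,0,-0.074,0.37,0.852,0,-1],
  [0,0,-0.074,0.37,0.852,0.13,-1],
  [0,0,-0.074,0.37,0.852,0.27,-1],
], force=50)

```text
t: 2.35
tool_pos: [0.4681, 0.3719, 0.1882]
tool_rot: [0.229, 3.127, 0.008]
contact_force: [1.4, 0.6, -0.8]
opening: 0.0855
grip_force: 0.0
```

Run:
```python
from h import *
o=get_obs();R=Ro.from_rotvec(o['tool_rot']).as_matrix();print(o['tool_pos'],np.degrees(np.arctan2(R[1,1],R[0,1])));print(row((.4668,.409,.15)),row((.4668,.409,.024)))
```

```text
[0.46810478 0.37189206 0.1882073 ] 81.64081561675198
(array([0., 0., 0.]), array([0.023 , 0.1211, 0.1279])) (array([0., 0., 0.]), array([0.0253, 0.1188, 0.5479]))
```

Request:
carry_out([
  [0,0,0,0.023,0.121,0.13,-1],
  [0,0,0,0.023,0.121,0.13,-1],
  [0,0,0,0.023,0.121,0.13,-1],
  [0,0,0,0.023,0.121,0.13,-1],
])

```text
t: 2.75
tool_pos: [0.4668, 0.4036, 0.1474]
tool_rot: [0.235, 3.131, 0.002]
contact_force: [0.1, 0.8, 1.3]
opening: 0.0853
grip_force: 0.0
```

Run:
```python
from h import *
o=get_obs();R=Ro.from_rotvec(o['tool_rot']).as_matrix();print(o['tool_pos'],R.round(3));print(row((.4668,.409,.024)))
```

```text
[0.46680775 0.40362967 0.14742232] [[-0.989  0.149  0.002]
 [ 0.149  0.989  0.001]
 [-0.002  0.001 -1.   ]]
(array([0., 0., 0.]), array([0.0033, 0.0172, 0.4114]))
```

Request:
carry_out([
  [0,0,0,0.003,0.017,0,-1],
  [0,0,0,0.003,0.017,0.13,-1],
  [0,0,0,0.003,0.017,0.25,-1],
  [0,0,0,0.003,0.017,0.35,-1],
  [0,0,0,0.003,0.017,0.41,-1],
])

```text
t: 3.25
tool_pos: [0.4666, 0.4069, 0.022]
tool_rot: [-0.24, -3.132, 0.001]
contact_force: [-0.9, 0.2, -0.0]
opening: 0.0854
grip_force: 0.0
```

Request:
carry_out([
  [0,0,0,0,0,0,-1],
  [0,0,0,0,0,0,1],
  [0,0,0,0,0,0,1],
  [0,0,0,0,0,0,1],
  [0,0,0,0,0,0,1],
], force=50)

```text
t: 3.75
tool_pos: [0.4686, 0.4091, 0.0261]
tool_rot: [0.237, 3.129, 0.005]
contact_force: [-0.4, 0.2, 6.1]
opening: 0.0497
grip_force: 54.8
```

Request:
carry_out([
  [0,0,0,0,0,0,1],
  [0,0,0,0,0,0,1],
  [0,0,0,0,0,0,1],
])

```text
t: 4.05
tool_pos: [0.4686, 0.4091, 0.026]
tool_rot: [0.237, 3.129, 0.005]
contact_force: [0.1, -1.1, 5.9]
opening: 0.0493
grip_force: 54.8
```

Gripped across the flats (49.3 mm). Now lift.

Request:
carry_out([
  [0,0,0,0,0,-0.1,1],
  [0,0,0,0,0,-0.25,1],
  [0,0,0,0,0,-0.38,1],
  [0,0,0,0,0,-0.38,1],
  [0,0,0,0,0,-0.38,1],
])

```text
t: 4.55
tool_pos: [0.4669, 0.4079, 0.1376]
tool_rot: [0.237, 3.132, 0.001]
contact_force: [-0.0, -0.1, -4.6]
opening: 0.0493
grip_force: 53.9
```

Run:
```python
from h import *
o=get_obs();R=Ro.from_rotvec(o['tool_rot']).as_matrix();print(o['tool_pos'],R.round(3),o['opening']);print(row((.5152,.1129,.14),5.8))
```

```text
[0.46685391 0.40790586 0.13763611] [[-0.989  0.151  0.001]
 [ 0.151  0.989  0.001]
 [-0.001  0.001 -1.   ]] 0.04934386998301513
(array([-0.    ,  0.    , -0.0322]), array([-0.3075, -0.9478, -0.0083]))
```

Request:
carry_out([
  [0,0,-0.033,-0.308,-0.945,0,1],
  [0,0,-0.033,-0.308,-0.945,0,1],
  [0,0,-0.033,-0.308,-0.945,0,1],
  [0,0,-0.033,-0.308,-0.945,0,1],
  [0,0,-0.033,-0.308,-0.945,0,1],
])

```text
t: 5.05
tool_pos: [0.5052, 0.159, 0.1334]
tool_rot: [-0.074, -3.135, 0.002]
contact_force: [1.1, -0.4, -3.9]
opening: 0.0494
grip_force: 54.6
```

Run:
```python
from h import *
o=get_obs();print(o['tool_pos']);print(row((.5152,.1129,.14)))
```

```text
[0.50517831 0.15897692 0.13344382]
(array([0., 0., 0.]), array([-0.0405, -0.1519, -0.0219]))
```

Request:
carry_out([
  [0,0,0,-0.04,-0.152,-0.015,1],
  [0,0,0,-0.04,-0.152,-0.015,1],
  [0,0,0,-0.04,-0.152,-0.015,1],
  [0,0,0,-0.04,-0.152,-0.015,1],
])

```text
t: 5.45
tool_pos: [0.5159, 0.1156, 0.1394]
tool_rot: [-0.074, -3.137, -0.0]
contact_force: [0.1, -0.2, -3.9]
opening: 0.0491
grip_force: 54.8
```

Run:
```python
from h import *
d=snap('wrist','w3');s=snap('scene','s3');o=get_obs();R=Ro.from_rotvec(o['tool_rot']).as_matrix();print(o['tool_pos'],np.degrees(np.arctan2(R[1,1],R[0,1])));print(row((.5152,.1129,.14)))
zt=o['tool_pos'][2]-.026+.06; print(zt)
c=np.zeros((600,800,3),np.uint8); c[:400,:400]=top(d,*o['tool_pos'][:2],zt,.05,400)
u,v=map(int,proj(s,o['tool_pos'])); print(u,v)
c[:600,400:]=cv2.resize(s['img'][v-20:v+100,u-40:u+40],(400,600),interpolation=cv2.INTER_CUBIC)
cv2.imwrite('pics/c3.png',cv2.convertScaleAbs(c,alpha=1.3))
```

```text
[0.51631184 0.11619619 0.14021526] 87.37801728176198
(array([0., 0., 0.]), array([ 0.0032, -0.0111,  0.0007]))
0.1742152638368309
343 246
```

View pics/c3.png

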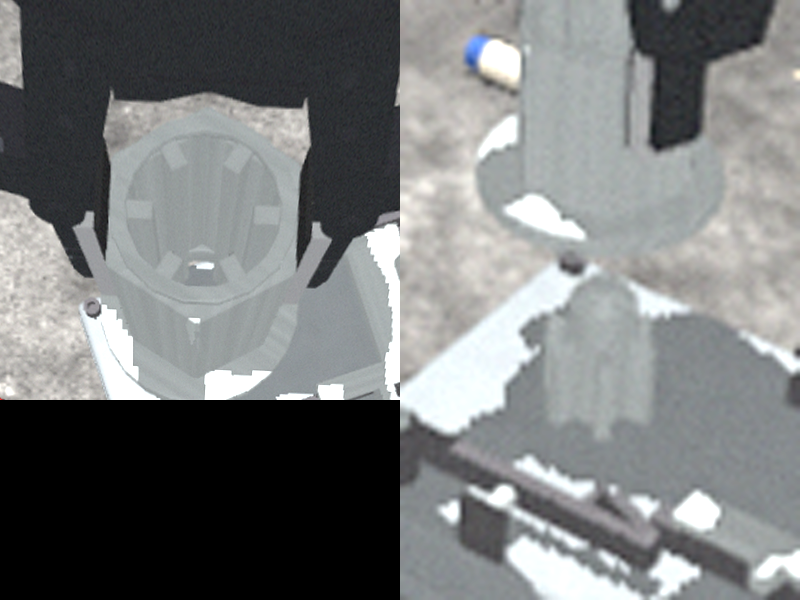

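The hub hangs upright in the grip, with its bore centre at (204,215) in the left view. On the right, the hub axis lines up with the nose to within a pixel (columns 600 and 603). A small correction, then lower over the nose.

Request:
carry_out([
  [0,0,0,-0.004,-0.006,0,1],
  [0,0,0,-0.004,-0.006,0.05,1],
  [0,0,0,-0.004,-0.006,0.1,1],
  [0,0,0,-0.004,-0.006,0.15,1],
  [0,0,0,-0.004,-0.006,0.15,1],
])

```text
t: 6.05
tool_pos: [0.5155, 0.113, 0.0922]
tool_rot: [-0.074, -3.133, 0.001]
contact_force: [-0.8, 0.6, -4.1]
opening: 0.0489
grip_force: 54.8
```

Run:
```python
from h import *
o=get_obs();print(o['tool_pos'],o['contact_force'],o['wrist_torque'])
```

```text
[0.51546263 0.11303749 0.09218291] [-0.84585723  0.55250451 -4.13586469] [-0.04548215 -0.01633835 -0.02045802]
```

Request:
carry_out([
  [0,0,0,0,0,0.012,1],
  [0,0,0,0,0,0.025,1],
  [0,0,0,0,0,0.037,1],
  [0,0,0,0,0,0.05,1],
  [0,0,0,0,0,0.05,1],
])

```text
t: 6.55
tool_pos: [0.5181, 0.1131, 0.081]
tool_rot: [-0.075, -3.14, 0.0]
contact_force: [0.3, -0.4, -3.4]
opening: 0.0495
grip_force: 54.9
```

Request:
carry_out([
  [0,0,0,0,0,0.012,1],
  [0,0,0,0,0,0.025,1],
  [0,0,0,0,0,0.037,1],
  [0,0,0,0,0,0.037,1],
])

```text
t: 6.95
tool_pos: [0.5178, 0.1132, 0.0696]
tool_rot: [-0.075, -3.139, 0.0]
contact_force: [-0.1, -0.7, -3.5]
opening: 0.0497
grip_force: 54.9
```

No resistance at 16 mm below the tooth tops, so it has meshed at the first try. On down.

Request:
carry_out([
  [0,0,0,0,0,0.012,1],
  [0,0,0,0,0,0.025,1],
  [0,0,0,0,0,0.035,1],
  [0,0,0,0,0,0.042,1],
  [0,0,0,0,0,0.042,1],
])

```text
t: 7.45
tool_pos: [0.5181, 0.1132, 0.0573]
tool_rot: [-0.075, -3.14, 0.0]
contact_force: [-0.5, -0.0, -3.8]
opening: 0.049
grip_force: 54.9
```

Request:
carry_out([
  [0,0,0,0,0,0.006,1],
  [0,0,0,0,0,0.012,1],
  [0,0,0,0,0,0.012,1],
])

```text
t: 7.75
tool_pos: [0.5188, 0.1132, 0.0562]
tool_rot: [-0.074, -3.14, 0.0]
contact_force: [-6.7, -1.1, 7.5]
opening: 0.0492
grip_force: 56.2
```

Contact at TCP z 0.056, which is the home height. Release and rise.

Request:
carry_out([
  [0,0,0,0,0,0,0],
  [0,0,0,0,0,0,-0.5],
  [0,0,0,0,0,0,-1],
  [0,0,0,0,0,0,-1],
  [0,0,0,0,0,0,-1],
])

```text
t: 8.25
tool_pos: [0.5187, 0.1132, 0.0544]
tool_rot: [0.075, 3.14, 0.0]
contact_force: [-0.9, 0.2, 0.1]
opening: 0.0853
grip_force: 0.0
```

Request:
carry_out([
  [0,0,0,0,0,-0.05,-1],
  [0,0,0,0,0,-0.15,-1],
  [0,0,0,0,0,-0.3,-1],
  [0,0,0,0,0,-0.4,-1],
  [0,0,0,0,0,-0.4,-1],
])

```text
t: 8.75
tool_pos: [0.5222, 0.1135, 0.1819]
tool_rot: [0.074, 3.128, 0.002]
contact_force: [0.9, 0.5, 0.4]
opening: 0.0857
grip_force: 0.0
```

Run:
```python
from h import *
d=snap('wrist','w4');s=snap('scene','s4');o=get_obs();print(o['tool_pos'],o['t'])
c=np.zeros((600,800,3),np.uint8)
c[:350,:350]=top(d,.545,.03,.083,.14,350)
u,v=370,325
c[:300,350:]=cv2.resize(s['img'][v-60:v+60,u-90:u+90],(450,300),interpolation=cv2.INTER_CUBIC)
c[350:600,:250]=top(d,.517,.113,.09,.05,250)
c[300:600,500:]=top(d,.55,.0,.083,.05,300)
cv2.imwrite('pics/c4.png',cv2.convertScaleAbs(c,alpha=1.2))
```

```text
[0.51912431 0.11327029 0.17603652] 8.85
```

View pics/c4.png

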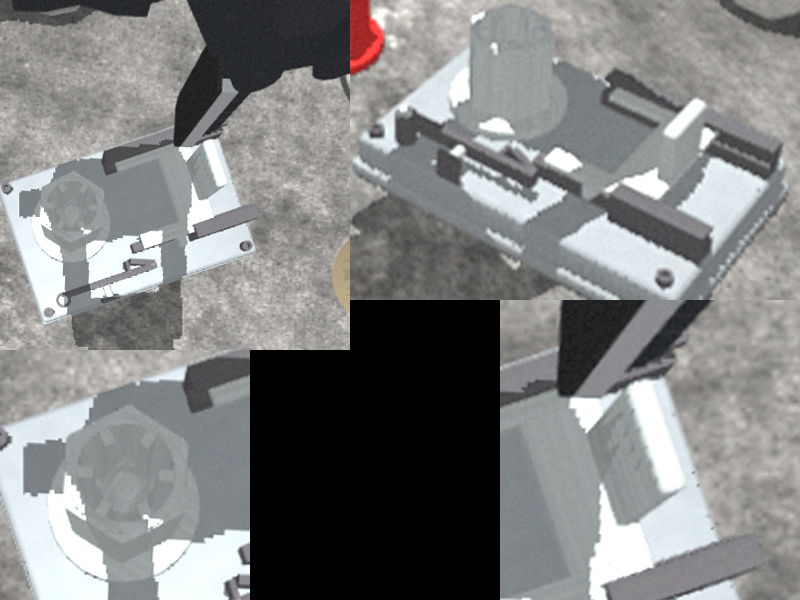

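The hub sits home: its flange is flat on the housing at (125,500) in the lower-left view and the spindle shows in the bore. The gate tab's top edge is centred at (659,434) in the lower-right view, which is (0.555, -0.003). Next I go beyond the tab with closed fingers, tool x along the push.

Run:
```python
from h import *
o=get_obs();print(o['q'].round(2),row((.565,-.034,.17),-69.4))
```

```text
[ 0.07 -0.13  1.89  0.    1.38 -1.45] (array([ 1.100e-03, -1.000e-04,  3.856e-01]), array([-0.1761, -0.4831,  0.0205]))
```

Request:
carry_out([
  [0,0,0.386,-0.18,-0.483,0.02,-1],
  [0,0,0.386,-0.18,-0.483,0.02,1],
  [0,0,0.386,-0.18,-0.483,0.02,1],
  [0,0,0.386,-0.18,-0.483,0.02,1],
  [0,0,0.386,-0.18,-0.483,0.02,1],
])

```text
t: 9.35
tool_pos: [0.5645, -0.0359, 0.1658]
tool_rot: [-1.232, -2.885, 0.001]
contact_force: [-0.6, 0.5, 0.7]
opening: 0.0282
grip_force: 0.0
```

Request:
carry_out([
  [0,0,0.147,0,0,0,1],
  [0,0,0.147,0,0,0,1],
  [0,0,0.147,0,0,0,1],
  [0,0,0.147,0,0,0,1],
  [0,0,0.147,0,0,0,1],
])

```text
t: 9.85
tool_pos: [0.5646, -0.034, 0.1668]
tool_rot: [-1.845, -2.54, 0.002]
contact_force: [-0.5, 0.2, 0.4]
opening: 0.0001
grip_force: 0.0
```

Run:
```python
from h import *
o=get_obs();R=Ro.from_rotvec(o['tool_rot']).as_matrix();print(o['tool_pos'],R.round(3),o['opening'],np.degrees(np.arctan2(R[1,1],R[0,1])))
print(row((.565,-.034,.060)))
```

```text
[ 0.56462449 -0.03396011  0.16679378] [[-0.309  0.951 -0.003]
 [ 0.951  0.309  0.   ]
 [ 0.001 -0.002 -1.   ]] 0.00011122546363953167 17.993161207009802
(array([0., 0., 0.]), array([-0.0009,  0.0019,  0.356 ]))
```

Request:
carry_out([
  [0,0,0,0,0,0.12,1],
  [0,0,0,0,0,0.23,1],
  [0,0,0,0,0,0.31,1],
  [0,0,0,0,0,0.355,1],
  [0,0,0,0,0,0.355,1],
])

```text
t: 10.35
tool_pos: [0.5635, -0.0337, 0.0591]
tool_rot: [-1.846, -2.536, 0.003]
contact_force: [0.2, 0.6, 0.2]
opening: 0.0002
grip_force: 0.0
```

Request:
carry_out([
  [0,0,0,0.02,0,0,1],
  [0,0,0,0.04,0,0,1],
  [0,0,0,0.06,0,0,1],
  [0,0,0,0.08,0,0,1],
  [0,0,0,0.1,0,0,1],
])

```text
t: 10.85
tool_pos: [0.5574, -0.0059, 0.0635]
tool_rot: [1.847, 2.536, 0.001]
contact_force: [0.5, -4.5, 3.7]
opening: -0.0001
grip_force: 2.2
```

Request:
carry_out([
  [0,0,0,0.02,0,0,1],
  [0,0,0,0.04,0,0,1],
  [0,0,0,0.06,0,0,1],
  [0,0,0,0.08,0,0,1],
  [0,0,0,0.1,0,0,1],
])

```text
t: 11.35
tool_pos: [0.5476, 0.0223, 0.0621]
tool_rot: [1.848, 2.537, -0.002]
contact_force: [2.8, -10.6, 3.6]
opening: 0.0001
grip_force: 5.4
```

Request:
carry_out([
  [0,0,0,0.015,0,0,1],
  [0,0,0,0.03,0,0,1],
  [0,0,0,0.04,0,0,1],
  [0,0,0,0.05,0,0,1],
  [0,0,0,0.05,0,0,1],
])

```text
t: 11.85
tool_pos: [0.5417, 0.0383, 0.0611]
tool_rot: [-1.849, -2.537, -0.001]
contact_force: [0.6, -0.8, 0.2]
opening: 0.0003
grip_force: 0.1
```

Request:
carry_out([
  [0,0,0,0.005,0,0,1],
  [0,0,0,0.01,0,0,1],
  [0,0,0,0.01,0,0,1],
])

```text
t: 12.15
tool_pos: [0.5409, 0.0403, 0.061]
tool_rot: [-1.849, -2.538, 0.001]
contact_force: [0.9, -3.1, -0.3]
opening: -0.0002
grip_force: 1.5
```

Run:
```python
from h import *
s=snap('scene','s5');d=snap('side','d5');print(get_obs()['contact_force'])
c=np.zeros((600,800,3),np.uint8)
u,v=370,325
c[:400,:600]=cv2.resize(s['img'][v-60:v+60,u-90:u+90],(600,400),interpolation=cv2.INTER_CUBIC)
u,v=[int(k) for k in proj(d,(.53,.06,.05))]
c[400:,:400]=cv2.resize(d['img'][v-25:v+25,u-50:u+50],(400,200),interpolation=cv2.INTER_CUBIC)
cv2.imwrite('pics/c5.png',cv2.convertScaleAbs(c,alpha=1.2))
```

```text
[ 0.38181213 -2.99211797 -1.01438496]
```

View pics/c5.png

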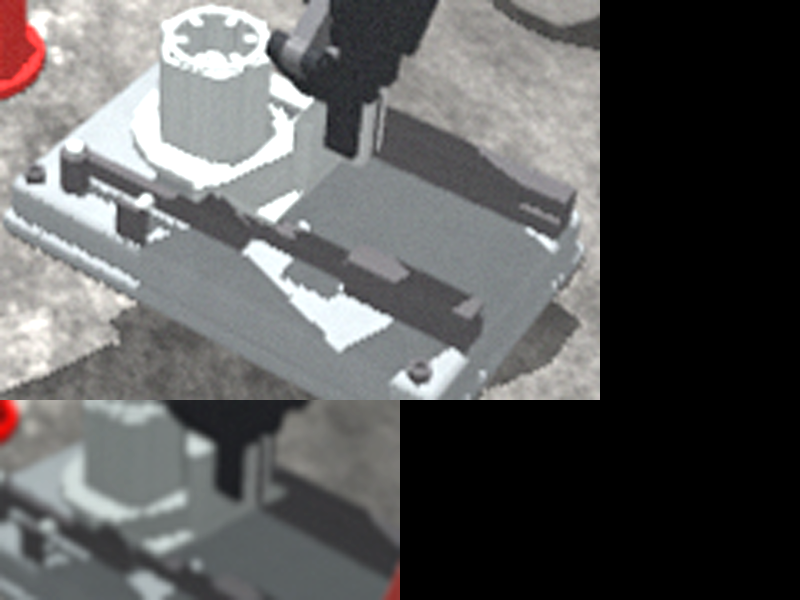

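The fork is around the hub and the tab is nearly at its shut position (about (325,130)). The lug is still near the hook at about (245,225), so I'll keep pushing slowly.

Request:
carry_out([
  [0,0,0,0.005,0,0,1],
  [0,0,0,0.01,0,0,1],
  [0,0,0,0.01,0,0,1],
])

```text
t: 12.55
tool_pos: [0.54, 0.0431, 0.0611]
tool_rot: [-1.849, -2.538, 0.001]
contact_force: [0.4, -2.6, -3.2]
opening: -0.0003
grip_force: 1.7
```

Request:
carry_out([
  [0,0,0,0.005,0,0,1],
  [0,0,0,0.01,0,0,1],
  [0,0,0,0.01,0,0,1],
])

```text
t: 12.85
tool_pos: [0.5398, 0.0439, 0.0613]
tool_rot: [1.847, 2.537, -0.005]
contact_force: [2.0, -11.2, -5.4]
opening: -0.0
grip_force: 5.5
```

Request:
carry_out([
  [0,0,0,0.005,0,0,1],
  [0,0,0,0.01,0,0,1],
  [0,0,0,0.01,0,0,1],
])

```text
t: 13.15
tool_pos: [0.5398, 0.044, 0.0615]
tool_rot: [1.844, 2.533, -0.011]
contact_force: [4.4, -19.9, -7.3]
opening: -0.0
grip_force: 10.4
```

Request:
carry_out([
  [0,0,0,0.005,0,0,1],
  [0,0,0,0.01,0,0,1],
  [0,0,0,0.01,0,0,1],
])

```text
t: 13.45
tool_pos: [0.5398, 0.0442, 0.0617]
tool_rot: [1.841, 2.529, -0.016]
contact_force: [8.0, -29.5, -9.9]
opening: -0.0002
grip_force: 15.3
```

The force rises to 30 N with no travel, so it's at the hard stop. Back off, rise and check.

Request:
carry_out([
  [0,0,0,-0.03,0,0,1],
  [0,0,0,-0.08,0,0,1],
  [0,0,0,-0.12,0,0,1],
  [0,0,0,-0.12,0,-0.1,1],
  [0,0,0,-0.12,0,-0.25,1],
])

```text
t: 13.95
tool_pos: [0.5466, 0.0173, 0.1343]
tool_rot: [-1.847, -2.533, 0.004]
contact_force: [1.1, 0.2, -0.2]
opening: -0.0001
grip_force: 0.0
```

Request:
carry_out([
  [0,0,0,-0.1,0,-0.15,1],
  [0,0,0,-0.2,0,-0.25,1],
  [0,0,0,-0.2,0,-0.25,1],
  [0,0,0,-0.2,0,-0.25,1],
  [0,0,0,-0.2,0,-0.25,1],
])

```text
t: 14.45
tool_pos: [0.5664, -0.0392, 0.21]
tool_rot: [-1.848, -2.537, 0.001]
contact_force: [-0.0, -0.2, -0.6]
opening: -0.0
grip_force: 0.0
```

Run:
```python
from h import *
s=snap('scene','s6');d=snap('wrist','w6');o=get_obs();print(o['contact_force'],o['tool_pos'],o['t'])
c=np.zeros((600,800,3),np.uint8)
u,v=350,325
c[:330,:495]=cv2.resize(s['img'][v-60:v+60,u-90:u+90],(495,330),interpolation=cv2.INTER_CUBIC)
c[:300,500:]=top(d,.53,.07,.083,.06,300)
c[330:600,:270]=top(d,.517,.113,.09,.04,270)
c[300:600,500:]=top(d,.48,.07,.05,.04,300)
cv2.imwrite('pics/c6.png',cv2.convertScaleAbs(c,alpha=1.2))
```

```text
[-0.09867676  0.35834126 -0.12801685] [ 0.56609505 -0.03888964  0.20950795] 14.55
```

View pics/c6.png

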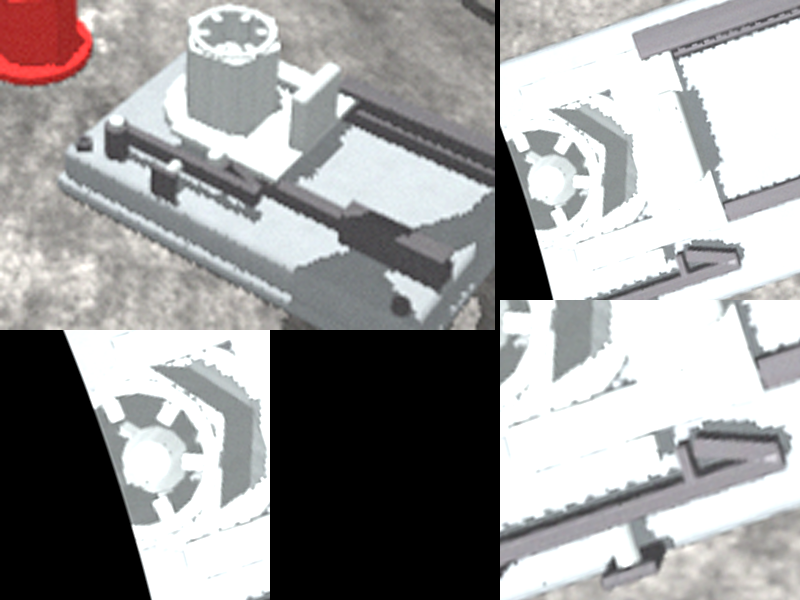

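The lug at (216,155) now lies past the hook at (240,175), and the wrist view shows the hook face behind it at (690,450). The hub is home under the gate and the arm is clear, so I'm handing in.

```bash
python3 -c "from station import finish_job; print(finish_job())"
```

```text
the job is handed in; nothing more can be done
None
```

I handed the job in at about 14.6 s of the 58 s. The hub is home on the spindle, and the last pictures show the gate at its hard stop with the lug behind the catch. The stone bird and the look-alikes weren't touched. The judge's verdict was not returned.

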